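# Mount the tube block on the heater-shaker and lock its quarter-turn stud

## Robot

A 6-joint arm with a two-finger parallel gripper is mounted at the origin on the work surface. World frame = base frame: x ahead of the robot, y to its left, z up, the work surface at z = 0. Lengths are in m, angles in rad, forces in N, time in s.
With the tool pointing down it reaches from about 0.3 to 0.95 m from the base axis. Payload 3.1 kg.
Tool frame: the origin (TCP) lies at the very end of the fingers, on their centre line; the grasp point (between the pads) lies env.grip_depth behind it (env.grip_depth is the distance from the TCP to the grasp point, in m); z points along the fingers, y is the direction in which the jaws open and shut (so a half turn about z gives the same grasp; the last joint's range is limited). The gripper opens to 85 mm and grips with 20 to 120 N. Pads are 22 mm wide; open, the fingers measure 114 mm over their backs; the gripper's body (76 mm by 85 mm) begins 54 mm behind the grasp point. The pads swing forward as they close: fully open they stand 13 mm farther back than shut.
Start: joints at [1.178, 0.308, 1.634, -0, 1.2, -0.07], TCP at [0.198, 0.593, 0.231] pointing down, gripper open.
Joint ranges: [-3.06, 3.06], [-0.79, 1.96], [0.05, 2.63], [-1.19, 4.34], [0.05, 2.64], [-2.94, 2.94]. Speed limits (rad/s): [2.79, 2.79, 3.14, 3.14, 3.14, 3.14].

## Interface

Orientations are given as a rotation vector (axis times angle).
In Python, from rig import env, cams, finder gives the robot as it stands. The module is installed in compiled form; this text tells all that it offers.
- The arm moves only by the tool servo_tool, never from a script. Its argument "moves" is a list of rows, each a list of 7 numbers: the shift along the tool's x, y, z in mm, then the turn, a rotation vector about the tool's x, y, z in degrees, then the gripper's target within -1 to 1 (shut at 1, half-way at 0, fully open at -1). A call has 1 to 12 rows; each row shifts and turns the commanded pose from where the row before left it, along the tool's axes as they then stand; what a row does not reach is not made up. A row lasts 1/10 s, in which the tool goes at most 50 mm and 8.59 degrees, less where a joint would pass 70% of its speed; a pose out of reach is approached as far as the arm can. A call is refused whole if a number of a shift passes 50 or a number of a turn 8.59, either way. A call with a gripper value outside its range is refused whole. The fingers move at their own pace and stop on an object; the grip force is fixed at half the most. Time passes only in rows, so rows that do not move let the fingers close. It gives the time, the measured TCP pose, the force and the opening at its end, in the units of the state.
- env.sense(): the state, without advancing time (a new reading comes with each control period).
- cams.grab_frame(name): name is "scene" or "top" or "wrist"; returns (picture, depth): 420x560x3 uint8, red, green, blue; 420x560 float32, m along the optical axis (not along the pixel's ray), 0 where there is no reading.
- cams.camera_model(name): a dict with "fx", "fy", "cx", "cy" (pixels), "R" (3x3) and "t" (3): a world point X has camera coordinates R X + t. Camera axes: x right, y down, z forward; pixel columns grow to the right and rows downward; lengths in m; the calibration is good to about 2 mm. A picture is of the moment at which its call begins: read the wrist's pose just before it. camera_model takes no time and is no camera call; for the wrist camera it gives the pose at the moment of the call.
- env.hand_in(): hands the job in, once; it reports no verdict.
Trained networks look in the newest picture that a camera, given by its name, has taken for a name from the list of things; names that differ only in an ending like _2 or _b are one class to them, and where a whole thing is asked for, a point or a joint stands for the part that bears it (a point fixed in the world has none). Each returns a list of dicts, best first, with "confidence" (0 to 1); they miss things now and then, are a little off and sometimes report something else, mostly with a low value. They report only what shows in the picture. A call takes as long as a camera call.
- finder.regions_of(camera, target): "region" (420x560 bool, what is visible of it).
- finder.tip_of(camera, target): "centre" ([x, y, z] in m, in the coordinates of the camera as it stood for that picture, good to about 4 mm: a listed point, or the origin of a listed thing).
The state is a dict: "time": time; "qpos": joint angles; "qd": joint speeds; "effort": joint torques, N m; "tcp_pos": TCP position; "tool_rot": TCP orientation; "ft_force": force on the tool from outside, world axes, zero at the start; "torque": the same for the moment, N m; "grip_width": finger opening in m.
Only numpy, scipy, OpenCV 4.12 (cv2) and the standard library are available. Lean on these libraries where they do the work, as an engineer would, in place of code of your own. Each camera call takes 0.05 s, during which the arm holds its last target.

## Task

Set the black tube block squarely down between the corner guides of the heater-shaker's platform until it sits flat, then press its orange tee knob down and turn it a quarter turn clockwise until the cam catches under the platform, and let go so the block is held. Do it gently, without slamming the block or forcing the knob, and leave the other things on the bench where they are.

Things in the scene. Friction and masses are not known exactly. Their poses are not given: they have to be found in the camera images.
- block: Exchangeable tube block, black metal, 60 mm (its x) by 116 mm (its y) by 42 mm tall, about 0.45 kg, twelve 11 mm bores, the orange tee knob in the middle of its top. Stands loose and upright on the bench. Origin at the centre of its underside, z up. Grip its flat long sides across the 60 mm. Fits the platform either way round (half a turn is the same).
- knob: Orange tee knob of the block's captive stud: round flange 36 mm across, 5 mm thick, its upper face 15 mm above the block's top when up; on it a bar 34 mm long (knob's y), 10 mm thick (x), 17 mm tall. Origin on the stud's axis, level with the block's top when the knob is up. Below hangs a 3 mm cross pin parallel to the bar, 9 mm either side of the axis, hidden in the block's underside while up.
- knob_grip (a point): Middle of the tee knob's bar, on the stud's axis, 8.5 mm above the flange's upper face and 8.5 mm below the bar's top. The knob can be pressed on the flange or by the bar and turned by the bar. Its pin bends if pressed or twisted against the shaker with more than 30 N.
- knob_press (a joint): How far the knob is pushed down into the block, m; 0 is up. A spring (4 N when up, 0.7 N more per mm) lifts it. With the block fully down on the platform the pin is clear below the keeper and can turn from 6.3 mm on, and lands on a hard floor at 9.3 mm; caught in the keeper's notch and released, the knob rests at about 4.1 mm.
- knob_turn (a joint): Angle of the knob in the block, rad, growing clockwise from above: 0 with the bar parallel to the block's long sides, 1.57 with it across, where the pin snaps up into the notch (from about 1.4 on); stop at 1.66. Starts 0 to 0.45, stays where left. The pin passes the platform's slot only within about 0.15 of 0, else it lands on the platform when pressed.
- shaker: White heater-shaker fixed to the bench, 190 mm wide (its y), 220 mm deep (its x), housing 94 mm tall, sloped control panel towards its -x, aluminium platform on top with its long side along y. Origin under its centre on the bench.
- nest (a point): Centre of the platform's top face, 118 mm above the bench, 20 mm towards the shaker's +x from its origin, axes as the shaker's: here belongs the centre of the block's underside, block's y along the shaker's y. Four dark corner guides, 11 mm tall with flared tops, leave 1.5 mm round the block and reach 18 mm along its sides. In the middle is the keeper's slot, 7 mm wide, along y.
- other_block: Bystander: a silver block of the same size with four 17 mm bores and a grey knob. Not to be used. Origin at the centre of its underside.
- tube_rack: Bystander: green tube rack, 70 by 235 (its y) by 55 mm with tubes. Origin under its centre.
- well_plate: Bystander: black 96-well plate, 86 by 128 (its y) by 15 mm. Origin under its centre.
- tip_box: Bystander: purple tip box, 82 by 120 (its y) by 84 mm. Origin under its centre.
- amber_bottle: Bystander: amber bottle, 60 mm across, 125 mm tall. Origin under its centre.
- cooler_box: Bystander: white cooler box with blue lid, 105 by 140 (its y) by 76 mm. Origin under its centre.
- beaker: Bystander: clear beaker, 72 mm across, 85 mm tall. Origin under its centre.

How it is judged:
By the outcome, as a careful person would: the job done as asked, in the order asked, and still so for the second after the job is handed in, with the robot touching nothing.
It also fails if it takes over 67 s, if anything falls off the work surface, if the arm or the gripper's body presses on something with over 40 N, if the wrist force passes 120 N, or if a joint passes its speed limit or range.

## Working session

There is one attempt and no reset: what is moved stays moved. The work goes in short steps, Python scripts to look and compute and a tool call to move; the robot and the scene stay as the last step left them, time stands still between calls to the robot, and variables do not carry over. Pictures are saved under pics/ and viewed, and the job is handed in when it is done.

Besides the shell and the picture viewer there is one more tool, called after "Emit:" by a JSON object that holds its "op" and its "data", one argument or row to a line. servo_tool: Moves the arm, as the interface text tells. Its arguments: {"type":"object","properties":{"moves":{"type":"array","items":{"type":"array","items":{"type":"number"}}}},"required":["moves"]}

```bash
mkdir -p pics
cat > h.py <<'E'
import numpy as np, cv2
from rig import env, cams, finder
from scipy.spatial.transform import Rotation as Ro
def save(n,im): cv2.imwrite('pics/'+n+'.png',cv2.cvtColor(im,cv2.COLOR_RGB2BGR))
def w(m,c): return m['R'].T@(np.asarray(c)-m['t'])
def cloud(d,m):
    v,u=np.mgrid[0:420,0:560]
    P=np.stack([(u-m['cx'])/m['fx']*d,(v-m['cy'])/m['fy']*d,d],-1)
    return (P-m['t'])@m['R']
E
python3 - <<'E'
from h import *
s=env.sense(); print(s, env.grip_depth)
for c in ['scene','top','wrist']:
    m=cams.camera_model(c); im,d=cams.grab_frame(c); save(c+'0',im); np.savez('pics/%s0.npz'%c,im=im,d=d,**m)
    print(c,m['t'],-m['R'].T@m['t'],m['fx'])
    for t in ['block','knob','shaker','nest','knob_grip']:
        try:
            for r in finder.tip_of(c,t)[:2]: print(c,t,r['confidence'],w(m,r['centre']))
        except Exception as e: print(t,e)
E
```

```text
{'time': 0.0, 'qpos': array([ 1.17828805e+00,  3.09022252e-01,  1.63520784e+00,  8.32539594e-06,
        1.19973770e+00, -6.97178547e-02]), 'qd': array([-0.0017157 , -0.00140396,  0.00029659,  0.0014595 ,  0.00017357,
       -0.00092909]), 'effort': array([ 1.67284029e-04, -4.15253127e+01, -2.76662189e+01, -1.15316393e-04,
        1.03132753e-02,  2.23479219e-06]), 'tcp_pos': array([0.19796866, 0.59192649, 0.23002623]), 'tool_rot': array([-0.50475533, -3.10021738,  0.00362824]), 'ft_force': array([-0.15173715,  0.5634344 , -0.0277768 ]), 'torque': array([ 0.01493573,  0.01420255, -0.01565093]), 'grip_width': 0.08553484412599817} 0.0187
scene [-0.42409663 -0.241671    1.6977247 ] [ 1.20188901 -0.69110401  1.09470089] 522.5393202433161
scene block 0.75 [ 0.49282309 -0.11468512 -0.00114883]
scene block 0.63 [ 4.56761015e-01 -4.74369904e-01  4.00784951e-04]
scene knob 0.5 [ 0.48962778 -0.11442126  0.04276268]
scene shaker 0.84 [ 5.40352992e-01  1.71011374e-01 -2.14224473e-04]
scene nest 0.75 [ 0.48894607 -0.11188661  0.06516895]
scene nest 0.71 [0.55877236 0.16677492 0.1172241 ]
scene knob_grip 0.65 [ 0.49072687 -0.11458021  0.06659137]
top [0.00579016 0.61692067 1.44029965] [ 0.44922417 -0.00632535  1.50108139] 459.0102414306883
top block 0.63 [ 0.67239294  0.46304365 -0.00358184]
top block 0.62 [ 0.48944209 -0.11316745  0.00200528]
top knob 0.65 [ 0.49123614 -0.10782711  0.03943832]
top shaker 0.87 [0.54027667 0.17192601 0.00086233]
top nest 0.76 [0.56007426 0.17027091 0.11696809]
top nest 0.36 [ 0.74677286 -0.25639628  0.00089331]
top knob_grip 0.63 [ 0.488388   -0.11306544  0.06227574]
top knob_grip 0.51 [ 0.49843601 -0.27184699 -0.00391525]
wrist [-0.62529858 -0.0417867   0.38101125] [0.12001263 0.61919418 0.3743121 ] 305.0078891875666
```

View pics/scene0.png

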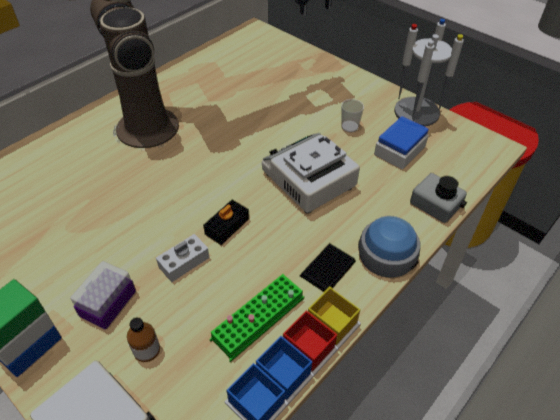

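View pics/top0.png

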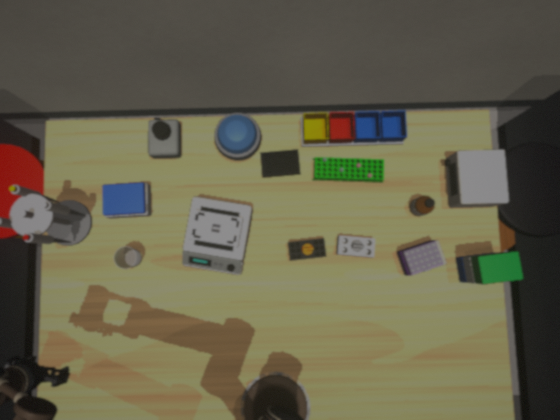

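Run:
```python
import numpy as np,cv2
from h import cloud
f=np.load('pics/top0.npz'); P=cloud(f['d'],f)
f2=np.load('pics/scene0.npz'); P2=cloud(f2['d'],f2)
for nm,P,im in (('top',P,f['im']),('scene',P2,f2['im'])):
    ok=(P[...,2]>0.036)&(P[...,2]<0.047)&(np.abs(P[...,0]-.49)<.1)&(np.abs(P[...,1]+.113)<.1)
    r=cv2.minAreaRect(P[ok][:,:2].astype(np.float32)); print(nm,'block',r,ok.sum(),np.median(P[ok][:,2]))
    imi=im.astype(int)
    org=(imi[...,0]>150)&(imi[...,2]<90)&(imi[...,0]-imi[...,1]>50)
    k=org&(P[...,2]>0.067)&(P[...,2]<.085)&(np.abs(P[...,0]-.49)<.1)&(np.abs(P[...,1]+.113)<.1)
    if k.sum()>5: print('bar',cv2.minAreaRect(P[k][:,:2].astype(np.float32)),k.sum(),np.median(P[k][:,2]))
    ok=(P[...,2]>0.110)&(P[...,2]<0.123)&(np.abs(P[...,0]-.56)<.12)&(np.abs(P[...,1]-.17)<.12)
    print('plat',cv2.minAreaRect(P[ok][:,:2].astype(np.float32)),ok.sum(),np.median(P[ok][:,2]))
    ok=(P[...,2]>0.085)&(P[...,2]<0.1)&(np.abs(P[...,0]-.55)<.15)&(np.abs(P[...,1]-.17)<.15)
    print('house',cv2.minAreaRect(P[ok][:,:2].astype(np.float32)),ok.sum(),np.median(P[ok][:,2]))
```

```text
top block ((0.4926142394542694, -0.1333724558353424), (0.060067180544137955, 0.16249360144138336), 4.801329135894775) 438 0.040798830734984956
plat ((0.5590102076530457, 0.1687726378440857), (0.15066854655742645, 0.0900530070066452), 79.03870391845703) 1335 0.11657520152909354
house ((0.5455238223075867, 0.17123904824256897), (0.18929459154605865, 0.20615966618061066), 78.51426696777344) 2075 0.09229976861408236
scene block ((0.4924526810646057, -0.13334640860557556), (0.06601986289024353, 0.1560247838497162), 4.495816230773926) 609 0.04284375306301318
bar ((0.49360236525535583, -0.11789466440677643), (0.00875387154519558, 0.03110422007739544), 6.876766204833984) 21 0.07652064251785634
plat ((0.5605340003967285, 0.16516825556755066), (0.15641367435455322, 0.09475799649953842), 78.74565124511719) 1138 0.1194204100710625
house ((0.547624945640564, 0.16339367628097534), (0.19129765033721924, 0.20818279683589935), 79.6727523803711) 1714 0.09480794739654096
```

Run:
```python
from h import *
s=env.sense(); R=Ro.from_rotvec(s['tool_rot']).as_matrix(); print(R.round(3))
m=np.load('pics/wrist0.npz'); C=-m['R'].T@m['t']
print('cam in tool',R.T@(C-s['tcp_pos']), 'cam axes in tool\n',(m['R']@R).round(3))
f=np.load('pics/top0.npz'); P=cloud(f['d'],f)
for n in ('top0','scene0'):
    f=np.load(f'pics/{n}.npz'); P=cloud(f['d'],f)
    ok=(P[...,2]>0.034)&(P[...,2]<0.047)&(np.abs(P[...,0]-.49)<.05)&(np.abs(P[...,1]+.113)<.066)
    print(cv2.minAreaRect(P[ok][:,:2].astype(np.float32)),ok.sum())
    # other block
```

```text
[[-0.948  0.317  0.   ]
 [ 0.317  0.948  0.   ]
 [ 0.     0.    -1.   ]]
cam in tool [ 0.08263923  0.00026907 -0.14299605] cam axes in tool
 [[ 0.     1.     0.   ]
 [-0.947  0.    -0.321]
 [-0.321 -0.     0.947]]
((0.49086877703666687, -0.11003735661506653), (0.06004816293716431, 0.11587584763765335), 5.07705020904541) 455
((0.49102163314819336, -0.11514627188444138), (0.06601986289024353, 0.11951221525669098), 4.495816230773926) 648
```

Run:
```python
import cv2
a=cv2.imread('pics/top0.png')[160:290,170:440]; cv2.imwrite('pics/top0z.png',cv2.resize(a,None,fx=2.9,fy=2.9,interpolation=cv2.INTER_CUBIC))
```

```text
(no output)
```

View pics/top0z.png

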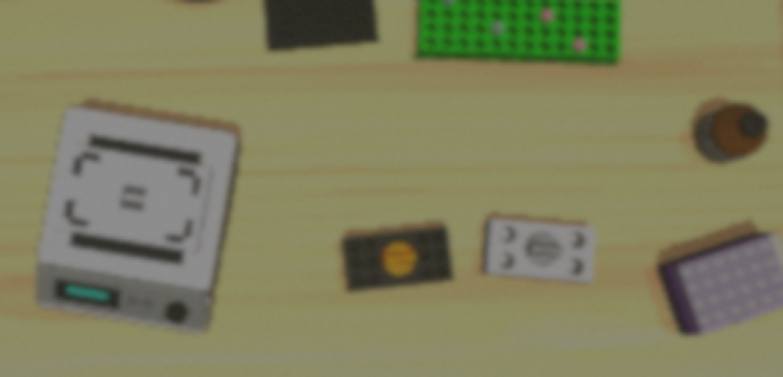

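```bash
cat > plan.py <<'E'
from h import *
import json
def plan(pos,ang,n,grip,start=None,a=4):
    """ang: world angle of tool y in deg"""
    s=env.sense(); p=np.array(s['tcp_pos']); R=Ro.from_rotvec(s['tool_rot']).as_matrix()
    th=np.degrees(np.arctan2(R[1,1],R[0,1])) 
    if start: p,th=np.array(start[0],float),start[1]
    pos=np.array(pos,float); d=ang-th
    a=min(a,n//2); w=np.minimum(np.minimum(np.arange(1,n+1),np.arange(n,0,-1)),a+1).astype(float); c=np.cumsum(w)/w.sum()
    cp,ct=p.copy(),th; rows=[]
    for k in range(n):
        tp=p+(pos-p)*c[k]; tt=th+d*c[k]
        y=np.array([np.cos(np.radians(ct)),np.sin(np.radians(ct)),0]); z=np.array([0,0,-1.]); x=np.cross(y,z)
        e=(tp-cp)*1000; sh=np.round([e@x,e@y,e@z],1); dt=round(-(tt-ct),1)
        rows.append([*[float(v)+0 for v in sh],0,0,float(dt),grip])
        cp=cp+(x*sh[0]+y*sh[1]+z*sh[2])/1000; ct-=dt
    for i in range(0,n,12): print(json.dumps(rows[i:i+12]))
    print('end',cp,ct)
def st():
    s=env.sense(); R=Ro.from_rotvec(s['tool_rot']).as_matrix()
    print('t %.2f'%s['time'],s['tcp_pos'].round(4),'ang %.2f'%np.degrees(np.arctan2(R[1,1],R[0,1])),'tilt',R[:2,2].round(4),'F',s['ft_force'].round(2),'T',s['torque'].round(2),'w %.4f'%s['grip_width'],'q',s['qpos'].round(2))
E
python3 -c "
from plan import *
plan([.491,-.112,.17],5,22,-1)"
```

```text
[[-5.6, -6.4, 0.7, 0, 0, 0.7, -1], [-11.3, -12.6, 1.3, 0, 0, 1.5, -1], [-17.4, -18.6, 2.1, 0, 0, 2.2, -1], [-24.2, -23.8, 2.7, 0, 0, 3.0, -1], [-31.7, -28.1, 3.4, 0, 0, 3.7, -1], [-33.5, -26.0, 3.4, 0, 0, 3.7, -1], [-35.0, -23.8, 3.4, 0, 0, 3.7, -1], [-36.6, -21.5, 3.4, 0, 0, 3.7, -1], [-37.8, -19.1, 3.4, 0, 0, 3.7, -1], [-39.1, -16.6, 3.5, 0, 0, 3.7, -1], [-40.0, -14.0, 3.4, 0, 0, 3.7, -1], [-40.8, -11.5, 3.4, 0, 0, 3.6, -1]]
[[-41.4, -8.8, 3.4, 0, 0, 3.7, -1], [-42.0, -6.2, 3.4, 0, 0, 3.7, -1], [-42.2, -3.4, 3.4, 0, 0, 3.7, -1], [-42.4, -0.7, 3.4, 0, 0, 3.7, -1], [-42.4, 2.0, 3.4, 0, 0, 3.7, -1], [-42.1, 4.8, 3.4, 0, 0, 3.7, -1], [-33.4, 6.0, 2.7, 0, 0, 3.0, -1], [-24.7, 5.8, 2.1, 0, 0, 2.2, -1], [-16.4, 4.4, 1.3, 0, 0, 1.5, -1], [-8.1, 2.5, 0.7, 0, 0, 0.7, -1]]
end [ 0.49099168 -0.11198331  0.17001404] 5.004831892398377
```

Emit:
{"op": "servo_tool", "data": {
  "moves": [
    [-5.6,-6.4,0.7,0,0,0.7,-1],
    [-11.3,-12.6,1.3,0,0,1.5,-1],
    [-17.4,-18.6,2.1,0,0,2.2,-1],
    [-24.2,-23.8,2.7,0,0,3.0,-1],
    [-31.7,-28.1,3.4,0,0,3.7,-1],
    [-33.5,-26.0,3.4,0,0,3.7,-1],
    [-35.0,-23.8,3.4,0,0,3.7,-1],
    [-36.6,-21.5,3.4,0,0,3.7,-1],
    [-37.8,-19.1,3.4,0,0,3.7,-1],
    [-39.1,-16.6,3.5,0,0,3.7,-1],
    [-40.0,-14.0,3.4,0,0,3.7,-1],
    [-40.8,-11.5,3.4,0,0,3.6,-1]
  ]
}}

```text
time: 2.1
tcp_pos: [0.3611, 0.1992, 0.1973]
tool_rot: [1.464, 2.779, 0.001]
ft_force: [-0.2, -0.3, 0.5]
grip_width: 0.0853
```

Emit:
{"op": "servo_tool", "data": {
  "moves": [
    [-41.4,-8.8,3.4,0,0,3.7,-1],
    [-42.0,-6.2,3.4,0,0,3.7,-1],
    [-42.2,-3.4,3.4,0,0,3.7,-1],
    [-42.4,-0.7,3.4,0,0,3.7,-1],
    [-42.4,2.0,3.4,0,0,3.7,-1],
    [-42.1,4.8,3.4,0,0,3.7,-1],
    [-33.4,6.0,2.7,0,0,3.0,-1],
    [-24.7,5.8,2.1,0,0,2.2,-1],
    [-16.4,4.4,1.3,0,0,1.5,-1],
    [-8.1,2.5,0.7,0,0,0.7,-1],
    [0,0,0,0,0,0,-1],
    [0,0,0,0,0,0,-1]
  ]
}}

```text
time: 3.3
tcp_pos: [0.4904, -0.1111, 0.1698]
tool_rot: [-2.121, -2.316, 0.0]
ft_force: [-0.5, -0.3, 0.6]
grip_width: 0.0855
```

```bash
cat > look.py <<'E'
import sys
from plan import *
n=sys.argv[1]
st()
m=cams.camera_model('wrist'); im,d=cams.grab_frame('wrist'); save(n,im); np.savez('pics/%s.npz'%n,im=im,d=d,**m)
E
python3 look.py w1
python3 - <<'E'
from h import *
f=np.load('pics/w1.npz'); P=cloud(f['d'],f)
ok=(P[...,2]>0.036)&(P[...,2]<0.047)&(np.abs(P[...,0]-.49)<.06)&(np.abs(P[...,1]+.113)<.07)
print(cv2.minAreaRect(P[ok][:,:2].astype(np.float32)),ok.sum(),np.median(P[ok][:,2]))
ok=(P[...,2]>0.069)&(P[...,2]<.082)&(np.abs(P[...,0]-.49)<.05)&(np.abs(P[...,1]+.113)<.05)
print(cv2.minAreaRect(P[ok][:,:2].astype(np.float32)),ok.sum(),np.median(P[ok][:,2]))
E
```

```text
t 3.30 [ 0.4904 -0.1111  0.1698] ang 5.05 tilt [-0.0008  0.0007] F [-0.46 -0.29  0.6 ] T [-0.03 -0.02 -0.03] w 0.0855 q [-0.31  0.15  1.97  0.    1.03 -0.4 ]
((0.49223393201828003, -0.11356471478939056), (0.060174524784088135, 0.11663728207349777), 4.985411643981934) 5353 0.04224519690845902
((0.4921281635761261, -0.11318331956863403), (0.009983733296394348, 0.03396294265985489), 4.684617519378662) 472 0.07415763102437015
```

View pics/w1.png

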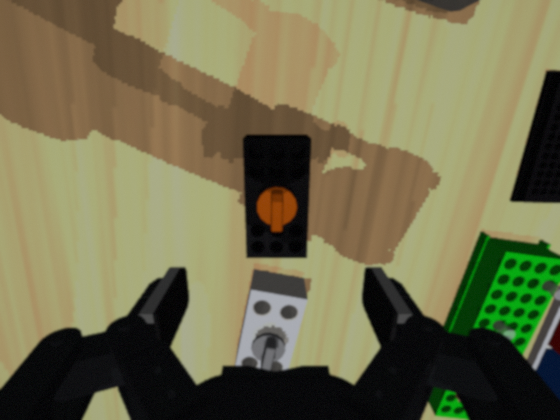

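```bash
python3 -c "
from plan import *
plan([.4922,-.1134,.007],5,12,-1)"
```

```text
[[-0.1, 0.0, 4.1, 0, 0, 0.0, -1], [-0.1, 0.1, 8.1, 0, 0, 0.0, -1], [-0.2, 0.1, 12.2, 0, 0, 0.0, -1], [-0.3, 0.2, 16.3, 0, 0, 0.0, -1], [-0.3, 0.2, 20.4, 0, 0, 0.0, -1], [-0.3, 0.2, 20.3, 0, 0, 0.0, -1], [-0.3, 0.2, 20.4, 0, 0, 0.0, -1], [-0.4, 0.1, 20.4, 0, 0, 0.1, -1], [-0.2, 0.2, 16.3, 0, 0, -0.0, -1], [-0.2, 0.1, 12.2, 0, 0, -0.0, -1], [-0.1, 0.1, 8.1, 0, 0, -0.0, -1], [-0.1, 0.0, 4.1, 0, 0, -0.0, -1]]
end [ 0.49217161 -0.11339019  0.00699192] 4.970175844643139
```

Emit:
{"op": "servo_tool", "data": {
  "moves": [
    [-0.1,0.0,4.1,0,0,0.0,-1],
    [-0.1,0.1,8.1,0,0,0.0,-1],
    [-0.2,0.1,12.2,0,0,0.0,-1],
    [-0.3,0.2,16.3,0,0,0.0,-1],
    [-0.3,0.2,20.4,0,0,0.0,-1],
    [-0.3,0.2,20.3,0,0,0.0,-1],
    [-0.3,0.2,20.4,0,0,0.0,-1],
    [-0.4,0.1,20.4,0,0,0.1,-1],
    [-0.2,0.2,16.3,0,0,0,-1],
    [-0.2,0.1,12.2,0,0,0,-1],
    [-0.1,0.1,8.1,0,0,0,-1],
    [-0.1,0.0,4.1,0,0,0,-1]
  ]
}}

```text
time: 4.55
tcp_pos: [0.4922, -0.1142, 0.0061]
tool_rot: [-2.123, -2.314, 0.001]
ft_force: [-0.0, 0.1, 0.2]
grip_width: 0.0852
```

Emit:
{"op": "servo_tool", "data": {
  "moves": [
    [0,0,0,0,0,0,-1],
    [0,0,0,0,0,0,-0.5],
    [0,0,0,0,0,0,-0.3],
    [0,0,0,0,0,0,0],
    [0,0,0,0,0,0,0.3],
    [0,0,0,0,0,0,1],
    [0,0,0,0,0,0,1],
    [0,0,0,0,0,0,1]
  ]
}}

```text
time: 5.35
tcp_pos: [0.4932, -0.1147, 0.0081]
tool_rot: [2.124, 2.314, 0.0]
ft_force: [-2.0, 0.2, 6.1]
grip_width: 0.059
```

```bash
python3 look.py w2
```

```text
t 5.35 [ 0.4932 -0.1147  0.0081] ang 4.92 tilt [ 0.0007 -0.0005] F [-2.03  0.15  6.06] T [-0.03  0.52 -0.01] w 0.0590 q [-0.31  0.42  2.03 -0.    0.69 -0.4 ]
```

View pics/w2.png

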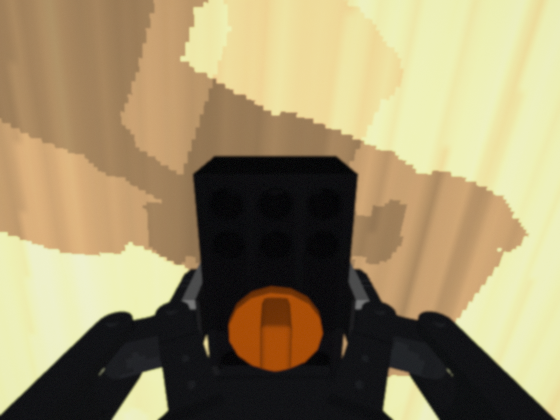

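Emit:
{"op": "servo_tool", "data": {
  "moves": [
    [0,0,-2,0,0,0,1],
    [0,0,-4,0,0,0,1],
    [0,0,-8,0,0,0,1],
    [0,0,-12,0,0,0,1],
    [0,0,-12,0,0,0,1],
    [0,0,-8,0,0,0,1],
    [0,0,-4,0,0,0,1],
    [0,0,0,0,0,0,1]
  ]
}}

```text
time: 6.2
tcp_pos: [0.4935, -0.1147, 0.0582]
tool_rot: [2.123, 2.313, 0.001]
ft_force: [0.7, 0.2, -5.2]
grip_width: 0.0588
```

```bash
python3 -c "
from plan import *
st()
plan([.5438,.0842,.27],-11,20,1)"
```

```text
t 6.20 [ 0.4935 -0.1147  0.0582] ang 4.90 tilt [ 0.0021 -0.0007] F [ 0.71  0.18 -5.23] T [-0.05 -0.02 -0.05] w 0.0588 q [-0.31  0.33  2.02  0.    0.79 -0.4 ]
[[2.4, 0.8, -2.6, 0, 0, 0.2, 1], [4.9, 1.7, -5.3, 0, 0, 0.4, 1], [7.3, 2.4, -8.0, 0, 0, 0.6, 1], [9.7, 3.2, -10.6, 0, 0, 0.8, 1], [12.3, 3.8, -13.2, 0, 0, 1.0, 1], [12.3, 3.5, -13.3, 0, 0, 1.0, 1], [12.4, 3.4, -13.2, 0, 0, 1.0, 1], [12.4, 3.1, -13.2, 0, 0, 1.0, 1], [12.5, 2.9, -13.3, 0, 0, 1.0, 1], [12.6, 2.7, -13.2, 0, 0, 1.0, 1], [12.5, 2.4, -13.3, 0, 0, 0.9, 1], [12.7, 2.3, -13.2, 0, 0, 1.0, 1]]
[[12.6, 2.1, -13.2, 0, 0, 1.0, 1], [12.7, 1.8, -13.3, 0, 0, 1.0, 1], [12.7, 1.6, -13.2, 0, 0, 1.0, 1], [12.8, 1.4, -13.3, 0, 0, 1.0, 1], [10.2, 0.9, -10.5, 0, 0, 0.8, 1], [7.7, 0.6, -8.0, 0, 0, 0.6, 1], [5.1, 0.3, -5.3, 0, 0, 0.4, 1], [2.6, 0.2, -2.6, 0, 0, 0.2, 1]]
end [0.54383498 0.08423699 0.26997012] -10.999555873363576
```

Emit:
{"op": "servo_tool", "data": {
  "moves": [
    [2.4,0.8,-2.6,0,0,0.2,1],
    [4.9,1.7,-5.3,0,0,0.4,1],
    [7.3,2.4,-8.0,0,0,0.6,1],
    [9.7,3.2,-10.6,0,0,0.8,1],
    [12.3,3.8,-13.2,0,0,1.0,1],
    [12.3,3.5,-13.3,0,0,1.0,1],
    [12.4,3.4,-13.2,0,0,1.0,1],
    [12.4,3.1,-13.2,0,0,1.0,1],
    [12.5,2.9,-13.3,0,0,1.0,1],
    [12.6,2.7,-13.2,0,0,1.0,1],
    [12.5,2.4,-13.3,0,0,0.9,1],
    [12.7,2.3,-13.2,0,0,1.0,1]
  ]
}}

```text
time: 7.4
tcp_pos: [0.5239, 0.0112, 0.1902]
tool_rot: [-2.316, -2.122, 0.0]
ft_force: [0.2, -0.2, -6.5]
grip_width: 0.059
```

Emit:
{"op": "servo_tool", "data": {
  "moves": [
    [12.6,2.1,-13.2,0,0,1.0,1],
    [12.7,1.8,-13.3,0,0,1.0,1],
    [12.7,1.6,-13.2,0,0,1.0,1],
    [12.8,1.4,-13.3,0,0,1.0,1],
    [10.2,0.9,-10.5,0,0,0.8,1],
    [7.7,0.6,-8.0,0,0,0.6,1],
    [5.1,0.3,-5.3,0,0,0.4,1],
    [2.6,0.2,-2.6,0,0,0.2,1],
    [0,0,0,0,0,0,1],
    [0,0,0,0,0,0,1]
  ]
}}

```text
time: 8.4
tcp_pos: [0.5425, 0.0842, 0.2682]
tool_rot: [-2.424, -1.998, 0.002]
ft_force: [-0.2, -0.0, -5.8]
grip_width: 0.0592
```

```bash
python3 look.py w3
python3 - <<'E'
from plan import *
for r in finder.tip_of('wrist','nest')[:2]: print(r['confidence'],w(np.load('pics/w3.npz'),r['centre']))
for r in finder.tip_of('wrist','block')[:2]: print(r['confidence'],w(np.load('pics/w3.npz'),r['centre']))
E
```

```text
t 8.40 [0.5425 0.0842 0.2682] ang -11.01 tilt [-0.0014 -0.0005] F [-0.21 -0.01 -5.79] T [-0.   -0.02 -0.  ] w 0.0592 q [ 0.07  0.13  1.77 -0.    1.24  0.27]
0.63 [0.55911573 0.16656536 0.11902238]
0.58 [0.54140888 0.08466472 0.26084369]
```

View pics/w3.png

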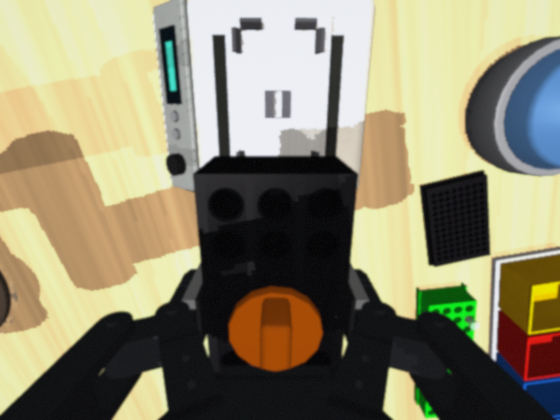

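Run:
```python
from h import *
f=np.load('pics/w3.npz'); P=cloud(f['d'],f)
T=np.array([.5425,.0842,.2682]); a=np.radians(-11.01); y=np.array([np.cos(a),np.sin(a)]); x=np.array([-y[1],y[0]])
U=np.stack([(P[...,:2]-T[:2])@x,(P[...,:2]-T[:2])@y],-1); Z=P[...,2]
# block top in hand
ok=(Z>.285)&(Z<.306)&(np.abs(U[...,1])<.05)&(U[...,0]>0); 
print('block top z',np.median(Z[ok])); print(cv2.minAreaRect(U[ok].astype(np.float32)), U[ok].max(0),U[ok].min(0))
v,u=np.where(ok); print(u.min(),u.max(),v.min(),v.max())
# guides
g=(Z>.122)&(Z<.135)&(U[...,0]<.2)&(np.abs(U[...,1])<.08)
print('g',g.sum(), np.median(Z[g]))
n,l,s,c=cv2.connectedComponentsWithStats(g.astype(np.uint8))
for i in range(1,n):
    if s[i,4]>4:
        q=U[l==i]; print(s[i],q.min(0).round(4),q.max(0).round(4),np.median(Z[l==i]))
pl=(Z>.112)&(Z<.1215)&(np.abs(U[...,1])<.1)&(U[...,0]<.25)
print('plat z',np.median(Z[pl])); r=cv2.minAreaRect(U[pl].astype(np.float32)); print(r)
# slot pixels
im=f['im']; gr=im.mean(-1)
crop=gr[85:125,255:300].astype(int)
print(crop[::4,::2])
e=cv2.imread('pics/w3.png')[0:190,180:380]; cv2.imwrite('pics/w3z.png',cv2.resize(e,None,fx=3.1,fy=3.1,interpolation=cv2.INTER_CUBIC))
```

```text
block top z 0.3022209984512999
((0.029765143990516663, -0.0001499950885772705), (0.05949966609477997, 0.08682773262262344), 0.0015633642906323075) [0.05951555 0.04326325] [ 1.45237516e-05 -4.35644960e-02]
170 381 164 315
g 1086 0.12810303097553682
[232  17  31  36 503] [ 0.1249 -0.0361] [ 0.1501 -0.011 ] 0.1280805521387638
[295  17  31  36 501] [0.1247 0.0159] [0.1501 0.0411] 0.12818888518793384
[236 151   9   5  42] [ 0.0381 -0.0364] [ 0.0422 -0.0292] 0.12792646482818867
[311 151   9   5  40] [0.0377 0.0337] [0.0421 0.0405] 0.12802595794345611
plat z 0.11831965901139797
((0.09751896560192108, 0.002372119575738907), (0.12161983549594879, 0.09026165306568146), 0.07444873452186584)
[[239 239 239 239 239 240 240 239 239 240 239 239 240 239 240 240 239 240
  239 240 240 240 239]
 [240 239 239 240 238 231 228 229 230 229 229 232 233 231 229 229 230 231
  236 240 240 240 239]
 [239 239 240 239 233 154 116 116 118 135 193 232 238 209 126 113 114 127
  207 239 240 239 240]
 [239 240 239 239 233 155 116 116 119 136 205 238 239 211 128 114 114 125
  206 239 240 240 240]
 [239 240 240 240 233 160 117 116 117 132 177 233 239 211 126 114 114 128
  211 239 239 240 239]
 [240 240 240 239 234 164 118 116 117 135 208 238 239 212 125 114 114 130
  215 239 240 239 240]
 [240 240 240 239 234 165 118 116 118 134 204 238 239 203 119 113 114 131
  215 239 240 240 239]
 [240 240 240 240 234 164 116 115 118 133 176 234 239 204 119 111 112 133
  217 239 239 240 239]
 [240 240 240 240 235 189 160 158 159 164 201 219 218 193 158 157 157 172
  228 239 240 240 240]
 [240 240 240 240 240 240 240 240 240 239 239 239 240 240 240 239 240 240
  240 240 240 240 239]]
```

View pics/w3z.png

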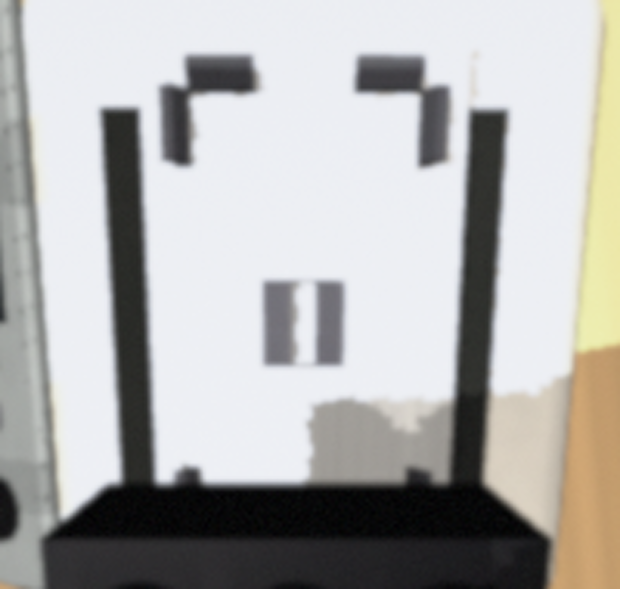

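Run:
```python
from h import *
f=np.load('pics/w3.npz'); P=cloud(f['d'],f); print(f['cx'],f['cy'])
T=np.array([.5425,.0842,.2682]); a=np.radians(-11.01); y=np.array([np.cos(a),np.sin(a)]); x=np.array([-y[1],y[0]])
U=np.stack([(P[...,:2]-T[:2])@x,(P[...,:2]-T[:2])@y],-1); Z=P[...,2]
for lo,hi in ((.02,.03),(.03,.04),(.04,.05),(.05,.058)):
    ok=(Z>.297)&(Z<.307)&(np.abs(U[...,1])<.036)&(U[...,0]>lo)&(U[...,0]<hi); q=U[ok][:,1]; print(lo,q.min(),q.max(),(q.min()+q.max())/2, np.median(Z[ok]))
for vr in (150,)+tuple(range(174,240,8)):
    k=(Z[vr]>.295)&(Z[vr]<.308)&(np.abs(U[vr,:,1])<.036); 
    if k.any(): print(vr,np.where(k)[0][[0,-1]],U[vr][k][[0,-1]])
# front edge per column
for c in range(205,355,15):
    k=(Z[:,c]>.298)&(Z[:,c]<.306); print(c,np.where(k)[0][0],U[:,c][k][0].round(4),end=' ')
print()
# slot
sub=(f['im'].mean(-1)<175)
sub[:90]=0;sub[116:]=0;sub[:,:260]=0;sub[:,296:]=0
q=U[sub]; print('slot',q.min(0),q.max(0),np.median(Z[sub]), q.mean(0))
m=f
def px(p):
    c=m['R']@p+m['t']; return c
# slot via plane z=.118
v,u=np.where(sub); d=np.stack([(u-m['cx'])/m['fx'],(v-m['cy'])/m['fy'],np.ones(len(u))],-1)@m['R']; C=-m['R'].T@m['t']
W=C+d*((.118-C[2])/d[:,2])[:,None]; q=np.stack([(W[:,:2]-T[:2])@x,(W[:,:2]-T[:2])@y],-1); print(q.min(0),q.max(0),(q.min(0)+q.max(0))/2)
```

```text
275.0543995424735 207.8115976440556
0.02 -0.03012150877543073 0.03020579771751554 4.214447104240564e-05 0.3022896944543251
0.03 -0.03005849783131593 0.030306046079285647 0.00012377412398485894 0.3024302644113629
0.04 -0.030098733243662874 0.0302072470768812 5.4256916609162625e-05 0.30224977132268527
0.05 -0.030148620068339307 0.03000307385805532 -7.2773105141994e-05 0.30241069268157184
174 [193 358] [[ 0.05875592 -0.03000311]
 [ 0.05887978  0.0298686 ]]
182 [194 357] [[ 0.0559917  -0.0296474 ]
 [ 0.05581798  0.02986314]]
190 [195 356] [[ 0.05310796 -0.02940826]
 [ 0.05283292  0.02970637]]
198 [195 356] [[ 0.04970795 -0.02997903]
 [ 0.04969507  0.03002   ]]
206 [196 355] [[ 0.04654462 -0.02988608]
 [ 0.04660633  0.02986728]]
214 [197 354] [[ 0.04339392 -0.02973599]
 [ 0.0432583   0.02987486]]
222 [198 353] [[ 0.04022602 -0.0295615 ]
 [ 0.03997607  0.02977521]]
230 [198 353] [[ 0.03678981 -0.02991392]
 [ 0.03680339  0.02994843]]
238 [199 352] [[ 0.03298053 -0.0300585 ]
 [ 0.03325435  0.02994187]]
205 171 [ 0.0594 -0.0261] 220 171 [ 0.0591 -0.0208] 235 172 [ 0.0591 -0.015 ] 250 171 [ 0.0591 -0.0095] 265 171 [ 0.0593 -0.0039] 280 171 [0.059  0.0017] 295 171 [0.0591 0.0073] 310 171 [0.0591 0.013 ] 325 171 [0.059  0.0186] 340 171 [0.0592 0.024 ] 
slot [ 0.07360557 -0.00948007] [0.09456446 0.01350895] 0.11832432069814831 [0.08407145 0.00171243]
[ 0.07362891 -0.00946835] [0.09426826 0.01350287] [0.08394859 0.00201726]
```

```bash
python3 -c "
from plan import *
plan([.5605,.1650,.25],-11,8,1,a=3)
plan([.5605,.1650,.150],-11,8,1,start=([.5605,.1650,.25],-11),a=3)
"
```

```text
[[4.1, 0.1, 0.9, 0, 0, -0.0, 1], [8.3, 0.2, 1.8, 0, 0, -0.0, 1], [12.5, 0.3, 2.8, 0, 0, -0.0, 1], [16.5, 0.5, 3.6, 0, 0, -0.0, 1], [16.6, 0.4, 3.6, 0, 0, -0.0, 1], [12.4, 0.3, 2.8, 0, 0, -0.0, 1], [8.3, 0.2, 1.8, 0, 0, -0.0, 1], [4.2, 0.1, 0.9, 0, 0, -0.0, 1]]
end [0.5604898  0.16504523 0.25000151] -11.025102050221648
[[0.0, 0.0, 5.0, 0, 0, -0.0, 1], [0.0, 0.0, 10.0, 0, 0, -0.0, 1], [0.0, 0.0, 15.0, 0, 0, -0.0, 1], [0.0, 0.0, 20.0, 0, 0, -0.0, 1], [0.0, 0.0, 20.0, 0, 0, -0.0, 1], [0.0, 0.0, 15.0, 0, 0, -0.0, 1], [0.0, 0.0, 10.0, 0, 0, -0.0, 1], [0.0, 0.0, 5.0, 0, 0, -0.0, 1]]
end [0.5605 0.165  0.15  ] -11.0
```

Emit:
{"op": "servo_tool", "data": {
  "moves": [
    [4.1,0.1,0.9,0,0,0,1],
    [8.3,0.2,1.8,0,0,0,1],
    [12.5,0.3,2.8,0,0,0,1],
    [16.5,0.5,3.6,0,0,0,1],
    [16.6,0.4,3.6,0,0,0,1],
    [12.4,0.3,2.8,0,0,0,1],
    [8.3,0.2,1.8,0,0,0,1],
    [4.2,0.1,0.9,0,0,0,1]
  ]
}}

```text
time: 9.35
tcp_pos: [0.5608, 0.1667, 0.2501]
tool_rot: [-2.422, -2.0, 0.001]
ft_force: [0.2, -0.0, -5.9]
grip_width: 0.0592
```

Emit:
{"op": "servo_tool", "data": {
  "moves": [
    [0,0,5,0,0,0,1],
    [0,0,10,0,0,0,1],
    [0,0,15,0,0,0,1],
    [0,0,20,0,0,0,1],
    [0,0,20,0,0,0,1],
    [0,0,15,0,0,0,1],
    [0,0,7,0,0,0,1],
    [0,0,2,0,0,0,1],
    [0,0,0,0,0,0,1],
    [0,0,0,0,0,0,1]
  ]
}}

```text
time: 10.35
tcp_pos: [0.5619, 0.1657, 0.1578]
tool_rot: [2.423, 1.998, 0.003]
ft_force: [-0.1, 0.1, -4.7]
grip_width: 0.0593
```

```bash
python3 look.py w4
```

```text
t 10.35 [0.5619 0.1657 0.1578] ang -11.00 tilt [0.0023 0.0005] F [-0.15  0.13 -4.74] T [-0.05  0.02  0.04] w 0.0593 q [0.21 0.31 1.79 0.   1.04 0.4 ]
```

View pics/w4.png

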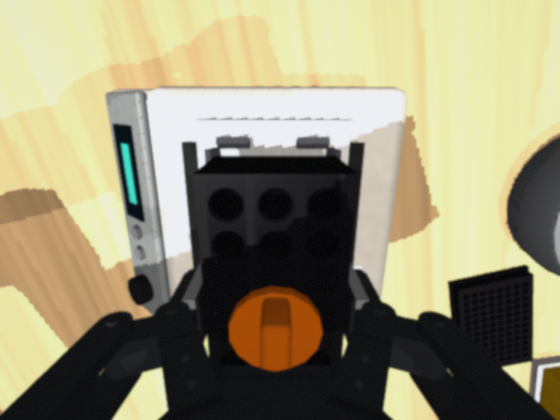

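```bash
cat > rel.py <<'E'
from h import *
import sys
f=np.load('pics/%s.npz'%sys.argv[1]); s=env.sense(); T=s['tcp_pos']; R=Ro.from_rotvec(s['tool_rot']).as_matrix()
P=cloud(f['d'],f); Q=(P-T)@R; Z=P[...,2]
U=Q[...,:2]; zt=T[2]+.034
ok=(np.abs(Z-zt)<.005)&(np.abs(U[...,1])<.036)&(U[...,0]>.02)&(U[...,0]<.07); q=U[ok]
print('block front',np.percentile(q[:,0],99.5),'lat',q[:,1].min(),q[:,1].max(),'top z',np.median(Z[ok]))
g=(Z>.124)&(Z<.133)&(U[...,0]<.1)&(U[...,0]>.03)&(np.abs(U[...,1])<.08)
n,l,st,c=cv2.connectedComponentsWithStats(g.astype(np.uint8))
for i in range(1,n):
    if st[i,4]>10:
        q=U[l==i]; print(st[i],q.min(0).round(4),q.max(0).round(4),np.median(Z[l==i]))
E
python3 rel.py w4
```

```text
block front 0.059241781072686996 lat -0.03033253419608574 0.030255987936028243 top z 0.19196388657969887
[205 136  45  27 517] [ 0.0519 -0.04  ] [ 0.0663 -0.0148] 0.12862418643547885
[297 137  45  22 483] [0.054  0.0121] [0.0659 0.0374] 0.12859152723243827
```

Emit:
{"op": "servo_tool", "data": {
  "moves": [
    [-1.2,-1.3,0,0,0,0,1],
    [0,0,5,0,0,0,1],
    [0,0,5,0,0,0,1],
    [0,0,2,0,0,0,1],
    [0,0,0,0,0,0,1],
    [0,0,0,0,0,0,1]
  ]
}}

```text
time: 11.0
tcp_pos: [0.5593, 0.1645, 0.1444]
tool_rot: [-2.424, -1.998, 0.001]
ft_force: [0.6, -0.6, -5.3]
grip_width: 0.0592
```

```bash
python3 look.py w5; python3 rel.py w5
```

```text
t 11.00 [0.5593 0.1645 0.1444] ang -11.00 tilt [-0.0004 -0.0001] F [ 0.59 -0.62 -5.33] T [0.03 0.04 0.01] w 0.0592 q [0.21 0.33 1.8  0.   1.01 0.4 ]
block front 0.059219728368221536 lat -0.030388302345923768 0.029992374341040903 top z 0.17856928424171092
[204 136  48  28 608] [ 0.0536 -0.0378] [ 0.0676 -0.0126] 0.12858753954136823
[303 136  49  31 638] [0.052  0.0143] [0.0676 0.0393] 0.12866121317740403
```

Emit:
{"op": "servo_tool", "data": {
  "moves": [
    [0,0.8,0,0,0,0,1],
    [0,0,2,0,0,0,1],
    [0,0,0,0,0,0,1]
  ]
}}

```text
time: 11.35
tcp_pos: [0.5601, 0.1644, 0.1425]
tool_rot: [-2.424, -1.998, 0.0]
ft_force: [-0.0, -1.1, -5.3]
grip_width: 0.0589
```

```bash
python3 look.py w6; python3 rel.py w6
```

```text
t 11.35 [0.5601 0.1644 0.1425] ang -11.00 tilt [-0.0003 -0.0001] F [-0.01 -1.14 -5.33] T [-0.05  0.04 -0.07] w 0.0589 q [0.21 0.33 1.8  0.   1.01 0.4 ]
block front 0.0592768988908699 lat -0.03030226178644402 0.030220155328479638 top z 0.17660217990128282
[201 136  50  30 631] [ 0.0531 -0.0384] [ 0.0678 -0.0131] 0.12860766274305402
[302 136  50  30 637] [0.0532 0.0137] [0.0678 0.039 ] 0.12872765140276535
```

Emit:
{"op": "servo_tool", "data": {
  "moves": [
    [0.2,0.3,2,0,0,0,1],
    [0,0,2,0,0,0,1],
    [0,0,2,0,0,0,1],
    [0,0,1.5,0,0,0,1],
    [0,0,1.5,0,0,0,1],
    [0,0,1,0,0,0,1]
  ]
}}

```text
time: 12.0
tcp_pos: [0.5604, 0.1645, 0.1325]
tool_rot: [-2.424, -1.998, 0.0]
ft_force: [-0.8, 0.1, -5.8]
grip_width: 0.0591
```

```bash
python3 look.py w7; python3 rel.py w7
```

```text
t 12.00 [0.5604 0.1645 0.1325] ang -10.99 tilt [-0.0002 -0.0001] F [-0.83  0.11 -5.79] T [-0.02  0.01 -0.03] w 0.0591 q [ 0.21  0.34  1.81 -0.    0.99  0.4 ]
block front 0.05929281883797791 lat -0.030372004124160447 0.030353622244188642 top z 0.1665666455796241
[196 139 143  31 958] [ 0.053  -0.0387] [0.0675 0.0299] 0.12875411403164408
[303 139  53  31 704] [0.053  0.0134] [0.0674 0.0386] 0.12871002098703016
[227 189  10   6  22] [ 0.0412 -0.0234] [ 0.044  -0.0192] 0.13255157403523962
[268 189  16   6  46] [ 0.0413 -0.0035] [0.0439 0.0037] 0.13250019086197043
[315 189  10   6  18] [0.0413 0.0194] [0.0439 0.0237] 0.13265661540042792
```

Emit:
{"op": "servo_tool", "data": {
  "moves": [
    [0,0,1,0,0,0,1],
    [0,0,1,0,0,0,1],
    [0,0,1,0,0,0,1],
    [0,0,1,0,0,0,1],
    [0,0,0.5,0,0,0,1],
    [0,0,0.5,0,0,0,1],
    [0,0,0.5,0,0,0,1]
  ]
}}

```text
time: 12.75
tcp_pos: [0.5605, 0.1645, 0.1272]
tool_rot: [2.424, 1.998, 0.0]
ft_force: [0.1, -0.4, -4.2]
grip_width: 0.059
```

Emit:
{"op": "servo_tool", "data": {
  "moves": [
    [0,0,0.5,0,0,0,1],
    [0,0,0.5,0,0,0,1],
    [0,0,0.3,0,0,0,1]
  ]
}}

```text
time: 13.05
tcp_pos: [0.5605, 0.1645, 0.1261]
tool_rot: [-2.424, -1.998, 0.0]
ft_force: [-1.0, -0.5, -3.0]
grip_width: 0.0589
```

```bash
python3 look.py w8; python3 rel.py w8
```

```text
t 13.05 [0.5605 0.1645 0.1261] ang -10.99 tilt [-0.0001 -0.    ] F [-1.02 -0.46 -2.97] T [-0.    0.07  0.06] w 0.0589 q [ 0.21  0.35  1.81 -0.    0.98  0.4 ]
block front 0.05929210654774856 lat -0.03031300815150473 0.030193596368096064 top z 0.160238405432872
[ 192  140  167   33 1426] [ 0.0526 -0.0389] [0.0676 0.0385] 0.12865052955227146
[304 140  41  15 565] [0.0605 0.0132] [0.0676 0.0312] 0.1287724948567418
[223 189  18  10  98] [ 0.0412 -0.0242] [ 0.0453 -0.0167] 0.1292509035709736
[266 189  21  10 144] [ 0.0409 -0.0045] [0.0442 0.0049] 0.12731215865505596
[311 189  17  10  94] [0.0411 0.0166] [0.045 0.024] 0.12931137973260387
```

View pics/w8.png

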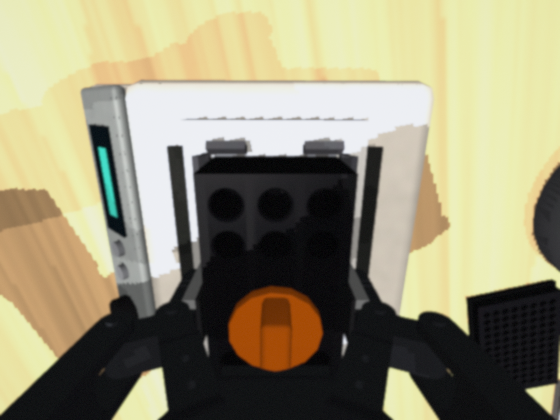

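Starting to touch (block top at 160.2 mm, expected 160). A little farther until the support force shows.

Emit:
{"op": "servo_tool", "data": {
  "moves": [
    [0,0,0.3,0,0,0,1],
    [0,0,0.3,0,0,0,1],
    [0,0,0,0,0,0,1]
  ]
}}

```text
time: 13.4
tcp_pos: [0.5606, 0.1645, 0.1261]
tool_rot: [2.424, 1.998, 0.0]
ft_force: [-3.0, -0.6, 1.7]
grip_width: 0.0591
```

Emit:
{"op": "servo_tool", "data": {
  "moves": [
    [0,0,0,0,0,0,0],
    [0,0,0,0,0,0,-0.4],
    [0,0,0,0,0,0,-0.7],
    [0,0,0,0,0,0,-0.8],
    [0,0,0,0,0,0,-0.8]
  ]
}}

```text
time: 13.9
tcp_pos: [0.5612, 0.1647, 0.1254]
tool_rot: [2.424, 1.998, 0.002]
ft_force: [-0.1, 0.1, -0.2]
grip_width: 0.0771
```

```bash
python3 look.py w9; python3 rel.py w9; python3 -c "
from plan import *
plan([.5605,.1645,.27],-11,10,-.8,a=3)"
```

```text
t 13.90 [0.5612 0.1647 0.1254] ang -11.00 tilt [0.0015 0.0003] F [-0.11  0.05 -0.19] T [0.01 0.01 0.01] w 0.0771 q [0.21 0.35 1.81 0.   0.98 0.4 ]
block front 0.05920571383895539 lat -0.03043078877772373 0.029987617264469368 top z 0.16021319931333536
[190 141  56  33 777] [ 0.0523 -0.0394] [ 0.0674 -0.014 ] 0.12869143179578152
[ 209  141  149   32 1182] [ 0.053  -0.0302] [0.0673 0.0381] 0.12864012510126197
[223 190  17  10  95] [ 0.0408 -0.0243] [ 0.0451 -0.0168] 0.12907854868578222
[265 190  21  10 138] [ 0.0408 -0.0048] [0.0439 0.0046] 0.12734121372188345
[311 190  17  10  91] [0.0409 0.0168] [0.0455 0.0239] 0.12900803049413098
[[0.0, 0.0, -5.2, 0, 0, 0.0, -0.8], [0.0, -0.1, -10.3, 0, 0, 0.0, -0.8], [0.0, 0.0, -15.5, 0, 0, 0.0, -0.8], [-0.1, -0.1, -20.7, 0, 0, 0.0, -0.8], [0.0, 0.0, -20.6, 0, 0, 0.0, -0.8], [0.0, -0.1, -20.7, 0, 0, 0.0, -0.8], [-0.1, -0.1, -20.6, 0, 0, 0.0, -0.8], [0.0, 0.0, -15.5, 0, 0, 0.0, -0.8], [0.0, -0.1, -10.4, 0, 0, 0.0, -0.8], [0.0, 0.0, -5.1, 0, 0, 0.0, -0.8]]
end [0.56049804 0.16453265 0.26997457] -10.995938317877437
```

Emit:
{"op": "servo_tool", "data": {
  "moves": [
    [0,0,-5,0,0,0,-0.8],
    [0,0,-10,0,0,0,-0.8],
    [0,0,-16,0,0,0,-0.8],
    [0,0,-22,0,0,0,-0.8],
    [0,0,-28,0,0,0,-0.8],
    [0,0,-28,0,0,0,-0.8],
    [0,0,-22,0,0,0,-0.8],
    [0,0,-16,0,0,0,-0.8],
    [0,0,-10,0,0,0,-0.8],
    [0,0,-5,0,0,0,-0.8],
    [0,0,0,0,0,0,0]
  ]
}}

```text
time: 15.05
tcp_pos: [0.5608, 0.1646, 0.288]
tool_rot: [2.424, 1.998, 0.002]
ft_force: [0.5, 0.1, -0.8]
grip_width: 0.0643
```

```bash
python3 look.py w10
cat > bl.py <<'E'
from plan import *
import sys
f=np.load('pics/%s.npz'%sys.argv[1]); P=cloud(f['d'],f); Z=P[...,2]
near=np.hypot(P[...,0]-.56,P[...,1]-.166)<.075
im=f['im'].astype(int); org=(im[...,0]>im[...,2]*2+20)&(im[...,0]>im[...,1]*1.4)
for lo,hi,n in ((.155,.165,'block'),(.168,.18,'flange'),(.183,.196,'bar')):
    k=near&(Z>lo)&(Z<hi)
    if n!='block': k&=org
    k=cv2.morphologyEx(k.astype(np.uint8),cv2.MORPH_OPEN,np.ones((3,3)))>0
    if k.sum()>5: print(n,cv2.minAreaRect(P[k][:,:2].astype(np.float32)),k.sum(),np.median(Z[k]))
k=near&(Z>.15)&(Z<.165)
a=P[k]; c=np.linalg.lstsq(np.c_[a[:,:2]-a[:,:2].mean(0),np.ones(len(a))],a[:,2],rcond=None)[0]; print('top plane slope',c)
E
python3 bl.py w10
```

```text
t 15.05 [0.5608 0.1646 0.288 ] ang -10.99 tilt [0.0012 0.0002] F [ 0.55  0.08 -0.79] T [-0.03  0.    0.01] w 0.0643 q [ 0.21  0.18  1.67 -0.    1.28  0.4 ]
block ((0.5614203214645386, 0.16588670015335083), (0.1159294918179512, 0.0601254478096962), 78.97773742675781) 5310 0.1602390518131066
flange ((0.5617403984069824, 0.16678255796432495), (0.03357905521988869, 0.03456263616681099), 76.88274383544922) 817 0.17530917868427612
bar ((0.5615853667259216, 0.16644424200057983), (0.03296995535492897, 0.009345319122076035), 78.84210205078125) 476 0.19208968712973132
top plane slope [0.0010665  0.00431097 0.15981831]
```

View pics/w10.png

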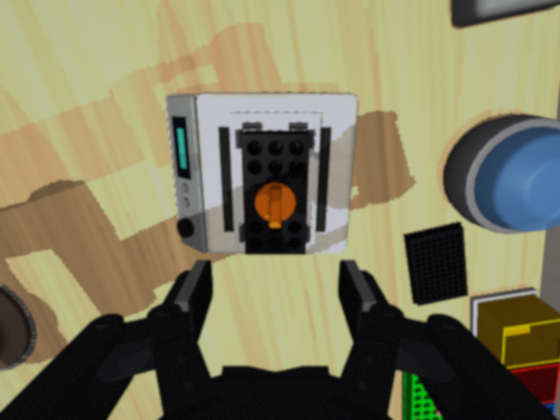

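```bash
python3 -c "
from plan import *
plan([.5615,.1662,.200],-11.1,8,0.2,a=3)"
```

```text
[[0.1, 0.0, 4.3, 0, 0, 0.0, 0.2], [0.2, 0.1, 8.7, 0, 0, 0.0, 0.2], [0.3, 0.2, 13.1, 0, 0, 0.0, 0.2], [0.4, 0.1, 17.4, 0, 0, 0.1, 0.2], [0.3, 0.2, 17.4, 0, 0, -0.0, 0.2], [0.3, 0.1, 13.0, 0, 0, -0.0, 0.2], [0.2, 0.1, 8.7, 0, 0, 0.0, 0.2], [0.1, 0.1, 4.4, 0, 0, 0.0, 0.2]]
end [0.56152198 0.16617077 0.1999741 ] -11.093776532902915
```

Emit:
{"op": "servo_tool", "data": {
  "moves": [
    [0.1,0.0,4.3,0,0,0.0,0.2],
    [0.2,0.1,8.7,0,0,0.0,0.2],
    [0.3,0.2,13.1,0,0,0.0,0.2],
    [0.4,0.1,17.4,0,0,0.1,0.2],
    [0.3,0.2,17.4,0,0,0,0.2],
    [0.3,0.1,13.0,0,0,0,0.2],
    [0.2,0.1,8.7,0,0,0.0,0.2],
    [0.1,0.1,4.4,0,0,0.0,0.2],
    [0,0,0,0,0,0,0.2],
    [0,0,0,0,0,0,0.2]
  ]
}}

```text
time: 16.1
tcp_pos: [0.5623, 0.1663, 0.2009]
tool_rot: [2.425, 1.996, 0.002]
ft_force: [0.1, -0.3, 0.4]
grip_width: 0.034
```

```bash
python3 look.py w11;python3 bl.py w11
```

```text
t 16.10 [0.5623 0.1663 0.2009] ang -11.10 tilt [0.0012 0.0002] F [ 0.13 -0.35  0.36] T [-0.05  0.01 -0.07] w 0.0340 q [ 0.21  0.26  1.76 -0.    1.12  0.41]
block ((0.5609427690505981, 0.1654844582080841), (0.11697119474411011, 0.06039026007056236), 79.05159759521484) 9100 0.1602526755886957
flange ((0.5614221096038818, 0.16704095900058746), (0.03365626558661461, 0.03518282622098923), 78.6630630493164) 1634 0.17530344542522328
bar ((0.561173141002655, 0.1659686416387558), (0.0345551036298275, 0.009756526909768581), 78.61935424804688) 1030 0.19207135715896761
top plane slope [0.00162785 0.00475403 0.1596271 ]
```

View pics/w11.png

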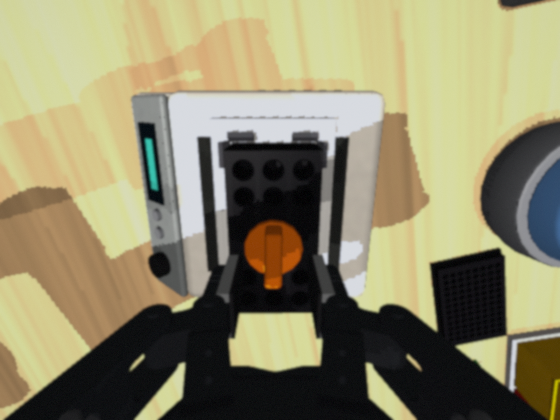

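Emit:
{"op": "servo_tool", "data": {
  "moves": [
    [-0.4,-0.5,3,0,0,0,0.2],
    [-0.3,-0.5,5,0,0,0,0.2],
    [0,0,5,0,0,0,0.2],
    [0,0,4,0,0,0,0.2],
    [0,0,3,0,0,0,0.2],
    [0,0,2,0,0,0,0.3],
    [0,0,0,0,0,0,0.3]
  ]
}}

```text
time: 16.85
tcp_pos: [0.5604, 0.1657, 0.1778]
tool_rot: [-2.425, -1.996, 0.001]
ft_force: [0.2, 0.1, -0.5]
grip_width: 0.0299
```

```bash
python3 look.py w12;python3 bl.py w12
```

```text
t 16.85 [0.5604 0.1657 0.1778] ang -11.09 tilt [-0.0008 -0.0002] F [ 0.24  0.14 -0.55] T [-0.03 -0.01 -0.04] w 0.0299 q [ 0.21  0.29  1.78 -0.    1.08  0.41]
block ((0.5611410140991211, 0.16549302637577057), (0.1168641522526741, 0.060290995985269547), 79.14708709716797) 10269 0.16026625590503008
flange ((0.5612534880638123, 0.16689130663871765), (0.034024715423583984, 0.031808942556381226), 79.1302261352539) 1921 0.17529386326625318
bar ((0.5612358450889587, 0.16617165505886078), (0.03390366956591606, 0.00992453470826149), 78.74998474121094) 1348 0.1920772501770493
top plane slope [0.00209848 0.00503572 0.15961311]
```

View pics/w12.png

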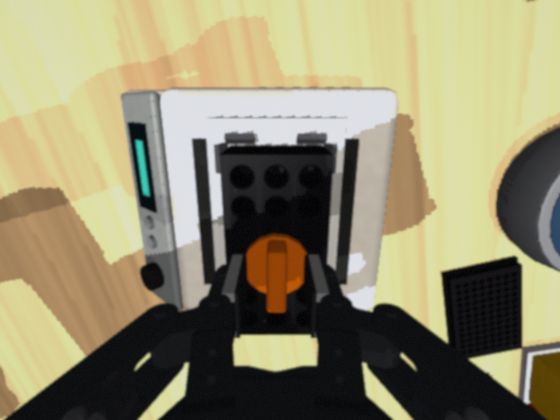

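Emit:
{"op": "servo_tool", "data": {
  "moves": [
    [0.2,0.6,0,0,0,0,0.4],
    [0,0,0,0,0,0,0.6],
    [0,0,0,0,0,0,0.7],
    [0,0,0,0,0,0,0.8],
    [0,0,0,0,0,0,1],
    [0,0,0,0,0,0,1],
    [0,0,0,0,0,0,1]
  ]
}}

```text
time: 17.6
tcp_pos: [0.5611, 0.1659, 0.1786]
tool_rot: [-2.426, -1.996, 0.0]
ft_force: [-2.4, -0.6, 3.8]
grip_width: 0.0082
```

```bash
python3 look.py w13;python3 bl.py w13
```

```text
t 17.60 [0.5611 0.1659 0.1786] ang -11.10 tilt [-0.0003  0.0001] F [-2.39 -0.55  3.79] T [0.01 0.42 0.02] w 0.0082 q [0.21 0.29 1.77 0.   1.08 0.41]
block ((0.5610490441322327, 0.16566824913024902), (0.11657043546438217, 0.06028808653354645), 79.03809356689453) 9414 0.16027518916129724
flange ((0.5627238750457764, 0.17564263939857483), (0.01624315232038498, 0.03461743891239166), 79.62066650390625) 860 0.1751546032264052
bar ((0.5606217980384827, 0.16634699702262878), (0.03436102345585823, 0.009783078916370869), 77.15837860107422) 1221 0.19222217356872642
top plane slope [ 0.00034354 -0.00331569  0.15970631]
```

Emit:
{"op": "servo_tool", "data": {
  "moves": [
    [0,0,1,0,0,0,1],
    [0,0,1,0,0,0,1],
    [0,0,1,0,0,0,1],
    [0,0,1,0,0,0,1]
  ]
}}

```text
time: 18.05
tcp_pos: [0.5612, 0.1659, 0.1746]
tool_rot: [-2.426, -1.996, 0.0]
ft_force: [-2.9, 0.0, 6.6]
grip_width: 0.0083
```

```bash
python3 look.py w14;python3 bl.py w14
```

```text
t 18.05 [0.5612 0.1659 0.1746] ang -11.10 tilt [-0.0003  0.0001] F [-2.89  0.03  6.57] T [0.05 0.56 0.  ] w 0.0083 q [0.21 0.29 1.78 0.   1.07 0.41]
block ((0.5611002445220947, 0.16571222245693207), (0.11648603528738022, 0.060321610420942307), 79.03294372558594) 9698 0.1602626351441671
flange ((0.5629423260688782, 0.17575252056121826), (0.016065426170825958, 0.034735385328531265), 77.78197479248047) 870 0.17131776185131103
bar ((0.5611841082572937, 0.166148379445076), (0.034566618502140045, 0.009759201668202877), 79.6183853149414) 1187 0.18825301687494614
top plane slope [ 0.00044265 -0.00387319  0.15968105]
```

Emit:
{"op": "servo_tool", "data": {
  "moves": [
    [0,0,1,0,0,0,1],
    [0,0,1,0,0,0,1],
    [0,0,1,0,0,0,1],
    [0,0,1,0,0,0,1]
  ]
}}

```text
time: 18.5
tcp_pos: [0.5612, 0.1659, 0.1712]
tool_rot: [-2.426, -1.996, 0.0]
ft_force: [-4.6, 0.4, 8.9]
grip_width: 0.0082
```

```bash
python3 look.py w15;python3 bl.py w15
```

```text
t 18.50 [0.5612 0.1659 0.1712] ang -11.09 tilt [-0.0003  0.0001] F [-4.58  0.36  8.94] T [-0.05  0.79 -0.  ] w 0.0082 q [0.21 0.3  1.78 0.   1.07 0.41]
block ((0.5610292553901672, 0.16567176580429077), (0.11659267544746399, 0.06043738126754761), 78.97903442382812) 10079 0.1602864538909503
flange ((0.5567933917045593, 0.17836739122867584), (0.024178512394428253, 0.0069223931059241295), 20.86492347717285) 194 0.17481035588696403
bar ((0.5608556270599365, 0.1659485101699829), (0.034526314586400986, 0.009613764472305775), 78.3935317993164) 1122 0.18489197098640456
top plane slope [ 0.0006775  -0.00361731  0.15969912]
```

Emit:
{"op": "servo_tool", "data": {
  "moves": [
    [0,0,0.6,0,0,0,1],
    [0,0,0,0,0,3,1],
    [0,0,0,0,0,4,1],
    [0,0,0,0,0,4,1],
    [0,0,0,0,0,4,1]
  ]
}}

```text
time: 19.05
tcp_pos: [0.5613, 0.1658, 0.1709]
tool_rot: [2.668, 1.659, -0.0]
ft_force: [-3.7, -0.4, 8.9]
grip_width: 0.0083
```

```bash
python3 look.py w16;python3 bl.py w16
```

```text
t 19.05 [0.5613 0.1658 0.1709] ang -26.25 tilt [ 0.0001 -0.0001] F [-3.71 -0.37  8.89] T [-0.1   0.69  0.02] w 0.0083 q [ 0.21  0.3   1.78 -0.    1.06  0.67]
block ((0.5609435439109802, 0.1656854748725891), (0.11637982726097107, 0.060520343482494354), 79.13578796386719) 10432 0.16025016658771205
flange ((0.5604737401008606, 0.17905433475971222), (0.02364235371351242, 0.006316713057458401), 6.08021354675293) 178 0.17491958916611722
bar ((0.5612115263938904, 0.16591164469718933), (0.03422785550355911, 0.009091402404010296), 63.38815689086914) 1084 0.18452921047927423
top plane slope [ 0.00600624 -0.00581653  0.15972827]
```

Emit:
{"op": "servo_tool", "data": {
  "moves": [
    [0,0,0,0,0,5,1],
    [0,0,0,0,0,6,1],
    [0,0,0,0,0,6,1],
    [0,0,0,0,0,6,1],
    [0,0,0,0,0,6,1],
    [0,0,0,0,0,6,1]
  ]
}}

```text
time: 19.7
tcp_pos: [0.5616, 0.1656, 0.1709]
tool_rot: [3.043, 0.778, 0.001]
ft_force: [-3.9, -0.3, 8.8]
grip_width: 0.0086
```

Emit:
{"op": "servo_tool", "data": {
  "moves": [
    [0,0,0,0,0,6,1],
    [0,0,0,0,0,6,1],
    [0,0,0,0,0,6,1],
    [0,0,0,0,0,6,1],
    [0,0,0,0,0,6,1],
    [0,0,0,0,0,5,1],
    [0,0,0,0,0,4,1],
    [0,0,0,0,0,0,1]
  ]
}}

```text
time: 20.5
tcp_pos: [0.5616, 0.1652, 0.1709]
tool_rot: [3.128, -0.278, 0.001]
ft_force: [-4.1, -1.9, 8.7]
grip_width: 0.0082
```

```bash
python3 look.py w17;python3 bl.py w17
```

```text
t 20.50 [0.5616 0.1652 0.1709] ang -100.14 tilt [ 0.0006 -0.0012] F [-4.06 -1.88  8.7 ] T [-0.37  0.66 -0.04] w 0.0082 q [ 0.21  0.3   1.78 -0.    1.06  1.96]
block ((0.5609413981437683, 0.16531750559806824), (0.11659125983715057, 0.06128408759832382), 78.98374938964844) 12510 0.1601352698780819
flange ((0.5768682360649109, 0.16254176199436188), (0.009942127391695976, 0.002741461619734764), 80.26837158203125) 173 0.17455790480960137
bar ((0.5612714886665344, 0.1654549241065979), (0.009100710973143578, 0.033686500042676926), 79.41770935058594) 1073 0.1845524659647216
top plane slope [ 0.00174199 -0.00016313  0.15903568]
```

View pics/w17.png

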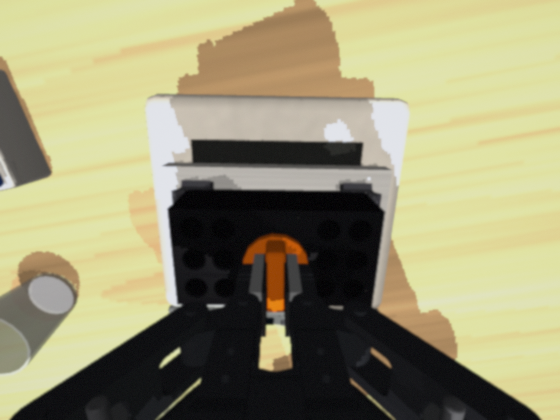

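Emit:
{"op": "servo_tool", "data": {
  "moves": [
    [0,0,0,0,0,0.8,1],
    [0,0,-0.8,0,0,0,1],
    [0,0,-0.8,0,0,0,1],
    [0,0,-0.8,0,0,0,1],
    [0,0,-0.6,0,0,0,1]
  ]
}}

```text
time: 21.05
tcp_pos: [0.5616, 0.1652, 0.1736]
tool_rot: [3.126, -0.298, 0.001]
ft_force: [-3.8, -1.8, 6.9]
grip_width: 0.0081
```

```bash
python3 look.py w18;python3 bl.py w18
```

```text
t 21.05 [0.5616 0.1652 0.1736] ang -100.88 tilt [ 0.0006 -0.0012] F [-3.83 -1.77  6.89] T [-0.31  0.53 -0.07] w 0.0081 q [ 0.21  0.29  1.78 -0.    1.07  1.97]
block ((0.5609179139137268, 0.1653684675693512), (0.11683592200279236, 0.06140977516770363), 79.10676574707031) 12418 0.16013930837159088
flange ((0.5708121657371521, 0.1633979082107544), (0.0338878408074379, 0.015945950523018837), 78.59419250488281) 850 0.17025316081027037
bar ((0.5613641142845154, 0.16570086777210236), (0.009647064842283726, 0.03413663059473038), 78.64479064941406) 1161 0.1871404437596253
top plane slope [-0.00109312  0.00035858  0.15905349]
```

Press is now 4.95 mm with a 6.9 N reaction. I'll ease up another 0.8 mm to the resting depth, then open.

Emit:
{"op": "servo_tool", "data": {
  "moves": [
    [0,0,-0.5,0,0,0,1],
    [0,0,-0.3,0,0,0,1],
    [0,0,0,0,0,0,1]
  ]
}}

```text
time: 21.4
tcp_pos: [0.5616, 0.1652, 0.1742]
tool_rot: [3.126, -0.298, 0.001]
ft_force: [-2.1, -1.7, 7.3]
grip_width: 0.0084
```

Emit:
{"op": "servo_tool", "data": {
  "moves": [
    [0,0,0,0,0,0,0.8],
    [0,0,0,0,0,0,0.7],
    [0,0,0,0,0,0,0.5],
    [0,0,0,0,0,0,0.3],
    [0,0,0,0,0,0,0.3]
  ]
}}

```text
time: 21.9
tcp_pos: [0.5612, 0.1658, 0.1729]
tool_rot: [3.127, -0.298, -0.001]
ft_force: [0.3, 0.2, -1.0]
grip_width: 0.03
```

```bash
python3 look.py w19;python3 bl.py w19
```

```text
t 21.90 [0.5612 0.1658 0.1729] ang -100.90 tilt [-0.0004 -0.0001] F [ 0.25  0.18 -1.01] T [0.04 0.04 0.06] w 0.0300 q [ 0.21  0.29  1.78 -0.    1.07  1.97]
block ((0.5608266592025757, 0.16521473228931427), (0.11691964417695999, 0.06137554347515106), 79.14215087890625) 11411 0.16013796586165155
flange ((0.5620203018188477, 0.16502328217029572), (0.03160388767719269, 0.03397854045033455), 80.18220520019531) 2024 0.17152918803571907
bar ((0.5613768100738525, 0.1651473492383957), (0.009654127061367035, 0.03391583636403084), 78.6419677734375) 1261 0.1883191110966244
top plane slope [-0.0084007   0.00161726  0.15910325]
```

View pics/w19.png

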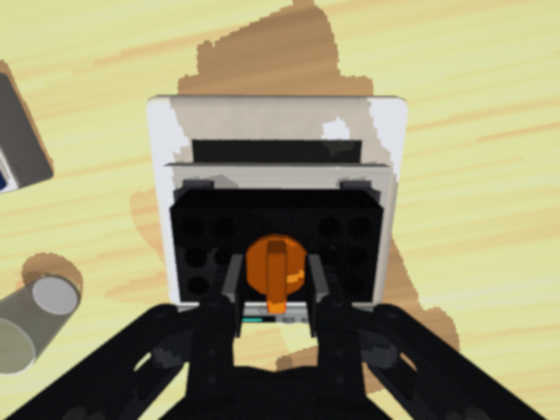

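Emit:
{"op": "servo_tool", "data": {
  "moves": [
    [0,0,-3,0,0,0,0.2],
    [0,0,-8,0,0,0,0.2],
    [0,0,-14,0,0,0,0.2],
    [0,0,-20,0,0,0,0],
    [0,0,-22,0,0,0,0],
    [0,0,-22,0,0,0,0],
    [0,0,-16,0,0,0,0],
    [0,0,-10,0,0,0,0],
    [0,0,-4,0,0,0,0],
    [0,0,0,0,0,0,0],
    [0,0,0,0,0,0,0]
  ]
}}

```text
time: 23.05
tcp_pos: [0.5607, 0.1657, 0.2916]
tool_rot: [3.127, -0.298, -0.002]
ft_force: [-0.2, 0.3, -0.8]
grip_width: 0.0429
```

```bash
python3 look.py w20;python3 bl.py w20
python3 - <<'E'
from h import *
im,d=cams.grab_frame('scene'); save('scene1',im)
a=np.load('pics/scene0.npz')['im']
D=np.abs(im.astype(int)-a).sum(-1)>90; save('diff',(D*255).astype(np.uint8)[...,None].repeat(3,-1))
E
```

```text
t 23.05 [0.5607 0.1657 0.2916] ang -100.89 tilt [-0.0015 -0.0003] F [-0.23  0.3  -0.75] T [-0.02 -0.02  0.01] w 0.0429 q [ 0.21  0.18  1.67 -0.    1.29  1.97]
block ((0.5612132549285889, 0.1650983691215515), (0.11608120054006577, 0.06046609207987785), 79.02687072753906) 5290 0.1601333123602913
flange ((0.5621755719184875, 0.16473762691020966), (0.03440113365650177, 0.03325733542442322), 79.40892028808594) 625 0.1714358247883831
bar ((0.5616269111633301, 0.16533268988132477), (0.009407756850123405, 0.03360931575298309), 79.49516296386719) 378 0.18820034164016694
top plane slope [-0.00728478  0.0010735   0.15948635]
```

View pics/w20.png

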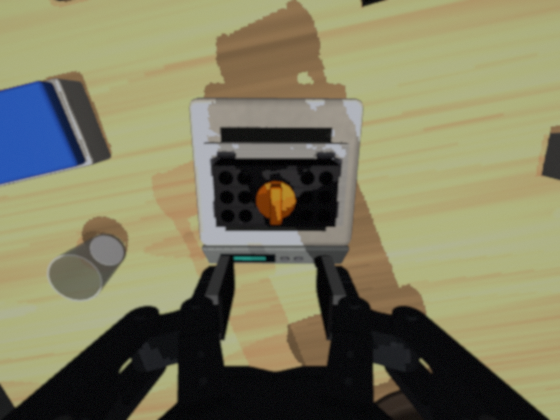

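View pics/scene1.png

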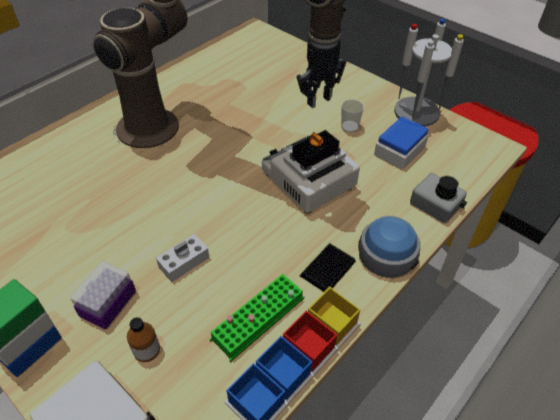

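```bash
python3 -c "
from plan import *
st(); print(env.hand_in())"
```

```text
t 23.15 [0.5606 0.1657 0.2912] ang -100.90 tilt [-0.0023 -0.0005] F [0.37 0.05 0.19] T [-0.03  0.02 -0.07] w 0.0427 q [0.21 0.18 1.67 0.   1.29 1.97]
the job is handed in; nothing more can be done
None
```

The block is set down between the corner guides and held by its cam, and I handed the job in at 23.2 s. I gripped it by its long sides and lowered it until it seated. The knob then went down about 7.5 mm, turned roughly 90° clockwise, eased up and was released.

**Last checks, from the wrist camera after letting go:**
- **Block:** its top is at 160.1 mm (160 expected). It is square with the shaker at about −11°. The fitted slope of its top was up to 0.7%, which I put down to noise because the slope's direction changed from view to view.
- **Knob:** the bar lies across the block, turned about 89–90°. It stays down about 3.9 mm (4.1 mm expected), so the pin is caught.
- **Forces:** the readings I took while pressing and turning stayed below about 10 N. The gripper is clear of everything.
- **Other things on the bench:** in the scene picture they stand where they did before. I judged that by eye only.

No check failed. The arm settled up to about 1.5 mm off its commanded position, so I corrected it against the guides before lowering the block.

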